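# Stack keyed specimen trays on a draining stand

### The job

Stack the two loose specimen trays on the tray fixed to the sloping draining stand: first the deep one, then the shallow one on top of it. Turn each so that all its lugs, the one wide lug included, drop fully into the matching notches below and it sits flush on the rim beneath; let go, and leave the jar and the beaker on the balance standing where they are.

Things in the scene. Friction and masses are not known exactly. Their poses are not given: they have to be found in the camera images.
- stand: Steel draining stand, fixed to the bench, about 130 x 174, sloping 30 degrees: low edge (-x) on the robot's side. Carries the bottom tray. Origin: centre of its foot on the bench, z up; place and yaw vary.
- bottom_tray: White tray without lugs or tab, fixed on the stand. 160 long (y) x 110 wide (x) x 40 high, walls 6. Tilted 30 degrees: its z (out of the open top) leans towards the robot, -x is the low side. Origin: centre of underside. Rim notches 12 deep, mid-wall: 45 wide at -x, 29 at the other three. Deep tray home: same axes, its origin at x = y = 0, z = 30 here.
- deep_tray: Deep tray. White plastic, open on top, 160 long (its y) x 110 wide (its x), walls 6, floor 5. Origin: tray centre, level with its lug tips; z out through the open top. 10-long lugs hang at the middle of each wall, notches 12 deep in the rim above them. 80 high with lugs; floor top z = 15. 0.2 to 0.4 kg. Shallow tray home: same axes, its origin at x = y = 0, z = 70 here.
- shallow_tray: Shallow tray. White plastic, open on top, 160 long (its y) x 110 wide (its x), walls 6, floor 5. Origin: tray centre, level with its lug tips; z out through the open top. 10-long lugs hang at the middle of each wall, notches 12 deep in the rim above them. 60 high with lugs; floor top z = 15. 0.15 to 0.35 kg.
- deep_key (a point): Point: tip of the deep tray's wide lug, at tray x = -52, y = 0, z = 0. Lugs are 6 thick, in line with the walls, lower corners rounded 6; the one at tray -x is 40 wide, the other three (+x, -y, +y) 24 wide. Rim notches: 45 wide at -x, 29 wide at the other three.
- shallow_key (a point): Point: tip of the shallow tray's wide lug, at tray x = -52, y = 0, z = 0. Lugs are 6 thick, in line with the walls, lower corners rounded 6; the one at tray -x is 40 wide, the other three (+x, -y, +y) 24 wide. Rim notches: 45 wide at -x, 29 wide at the other three.
- deep_tab (a point): White lift tab, 60 long (tray x), 12 thick (tray y), to be pinched across tray y, 68 free on either side. It stands on a partition, also 12 thick, that runs along x across the tray; partition top at tray z = 64. Point: centre of the tab's top, at tray x = y = 0, z = 77. Axes as the tray's.
- shallow_tab (a point): White lift tab, 60 long (tray x), 12 thick (tray y), to be pinched across tray y, 68 free on either side. It stands on a partition, also 12 thick, that runs along x across the tray; partition top at tray z = 44. Point: centre of the tab's top, at tray x = y = 0, z = 57. Axes as the tray's.
- balance: Bystander: electronic balance, fixed, 170 x 150 x 50 with a round pan 120 across, top of pan at 66. Origin: centre of underside.
- beaker: Bystander: empty glass beaker, loose, 94 across, 120 high, standing on the balance pan. Origin: centre of underside.
- jar: Bystander: clear plastic jar with white cap, loose, 72 across, 110 high. Origin: centre of underside.
Things that resemble listed ones, but are neither listed nor needed, are in the scene too. Leave any purple look-alike of the shallow_tray alone.

How it is judged (in metres and radians):
On the way, in this order (a step that is already met when the one before it is completed fails the run):
1. the deep tray sits fully home on the bottom tray, all lugs in their notches, before the shallow tray is stacked (z of deep_tray in the frame of bottom_tray between 0.027 and 0.033 m and x of deep_tray in the frame of bottom_tray between -0.006 and 0.006 m and y of deep_tray in the frame of bottom_tray between -0.006 and 0.006 m and angle between the z axis of deep_tray and the z axis of bottom_tray, either way round below 0.05 rad and angle between the y axis of deep_tray and the y axis of bottom_tray, either way round below 0.08 rad and x of deep_key in the frame of bottom_tray below -0.03 m), for 0.2 s.
2. the shallow tray sits fully home on the deep tray, all lugs in their notches (all of step 1 and z of shallow_tray in the frame of deep_tray between 0.067 and 0.073 m and x of shallow_tray in the frame of deep_tray between -0.006 and 0.006 m and y of shallow_tray in the frame of deep_tray between -0.006 and 0.006 m and angle between the z axis of shallow_tray and the z axis of deep_tray, either way round below 0.05 rad and angle between the y axis of shallow_tray and the y axis of deep_tray, either way round below 0.08 rad and x of shallow_key in the frame of deep_tray below -0.03 m), for 0.2 s.
At the end, for the whole second after the job is handed in: The deep tray is on the bottom tray and the shallow tray on the deep one, each with its wide lug in the wide notch (low side), seated within 3 mm of fully home, centred within 6 mm, turned within 0.08 rad and square to the tray below within 0.05 rad, both at rest (all of step 2 and linear speed of each of deep_tray, shallow_tray below 0.02 m/s); the robot touches nothing.
It fails at once if the beaker is pushed more than 30 mm or tipped (distance of beaker from where it was at the start of the episode above 0.03 m or angle between beaker's own z axis and vertical above 0.4 rad).
It fails at once if the jar is pushed more than 30 mm or tipped (distance of jar from where it was at the start of the episode above 0.03 m or angle between jar's own z axis and vertical above 0.4 rad).
It also fails if it takes over 64 s, if anything falls off the work surface, if the arm or the gripper's body presses on something with over 40 N, if the wrist force passes 120 N, or if a joint passes its speed limit or range.

### The arm

A 7-joint arm with a two-finger parallel gripper is mounted at the origin on the work surface. World frame = base frame: x ahead of the robot, y to its left, z up, the work surface at z = 0. Lengths are in mm, angles in rad, forces in N, time in s.
With the tool pointing down it reaches from about 400 to 850 mm from the base axis. Payload 4.5 kg.
Tool frame: the origin (TCP) lies where the fingers leave the gripper's body, on its centre line; the fingertips stand 64 mm ahead of it and the grasp point (between the pads) lies 45 mm ahead of it; z points along the fingers, y is the line along which they close (so a half turn about z gives the same grasp; the last joint's range is limited). The gripper opens to 88 mm and grips with 3 to 60 N. Pads are 18 mm wide; open, the fingers measure 123 mm over their backs; the gripper's body (75 mm by 187 mm) begins 45 mm behind the grasp point.
Start: joints at [-1.264, 0.689, -0.195, 1.565, 0.157, 0.902, -0.215], TCP at [168.372, 601.912, 302.743] pointing down, gripper open.
Joint ranges: [-3.01, 3.01], [-0.46, 2.08], [-1.47, 1.51], [0.13, 2.56], [-1, 4.14], [0.04, 2.09], [-2.66, 2.66]. Speed limits (rad/s): [2.57, 2.57, 3.14, 3.14, 3.14, 3.14, 3.14].

### API

Orientations are given as a unit quaternion [x, y, z, w].
In Python, from station import manip gives the robot as it stands.
- The arm moves only by the tool carry_out, never from a script. Its argument "steps" is a list of rows, each a list of 3 entries, a list of its own where there are three numbers: the shift along the tool's x, y, z scaled (see below), then the turn, a rotation vector about the tool's x, y, z scaled (see below), then the opening in per cent of the stroke, from 0 (shut) to 100 (fully open). In form: [[[x, y, z], [ax, ay, az], jaw], ...]. A call has 1 to 8 rows; each row is the pose to reach, as a shift and turn from the pose commanded when the call began, along the tool's axes at that moment, turning the shorter way round; what a row does not reach only later rows make up. The controller multiplies each number of a shift by 0.25 m and each number of a turn by 360 degrees. A row lasts 1/12 s, in which the tool goes at most 41.7 mm and 7.16 degrees, less where a joint would pass 70% of its speed; a pose out of reach is approached as far as the arm can. A call with a number of a shift or a turn outside -1 to 1 is refused whole. A call with a gripper value outside its range is refused whole. The fingers move at their own pace and stop on an object; "squeeze" is the grip in N (left out, the last holds). Time passes only in rows, so rows that repeat a pose let the fingers close. It gives the time, the measured TCP pose, the force, the opening and the grip force at its end, in the units of the state.
- manip.read_state(): the state, without advancing time (a new reading comes with each control period).
- manip.read_camera(name): name is "side" or "top"; returns a dict with "frame" (420x560x3 uint8, red, green, blue), "fx", "fy", "cx", "cy" (pixels), "distortion" ([k1, k2, p1, p2, k3] as OpenCV has them; the pictures are not rectified), "cam_to_world" (4x4, takes a point from camera to world coordinates). Camera axes: x right, y down, z forward; pixel columns grow to the right and rows downward; lengths in mm; the calibration is good to about 2 mm. A picture is of the moment at which its call begins. There is no depth.
- manip.close_job(): hands the job in; it is judged then, once.
The state is a dict: "clock": time; "qpos": joint angles; "joint_vel": joint speeds; "effort": joint torques, N m; "ee_pos": TCP position; "ee_rot": TCP orientation; "wrist_force": force on the tool from outside, world axes, zero at the start; "wrist_torque": the same for the moment, N m; "width": finger opening in mm; "finger_force": force on a finger pad.
Only numpy, scipy, OpenCV 4.12 (cv2) and the standard library are available. Lean on these libraries where they do the work, as an engineer would, in place of code of your own. Each camera call takes 0.05 s, during which the arm holds its last target. There are 200 camera calls.

## Working session

There is one attempt and no reset: what is moved stays moved. The work goes in short steps, Python scripts to look and compute and a tool call to move; the robot and the scene stay as the last step left them, time stands still between calls to the robot, and variables do not carry over. Pictures are saved under pics/ and viewed, at most 10 in all, crops included, and the job is handed in when it is done.

Besides the shell and the picture viewer there is one more tool, called after "Call:" as name([rows], argument=value, ...), one row to a line, values as JSON. carry_out: Moves the arm, as the interface text tells. Its arguments: {"type":"object","properties":{"steps":{"type":"array","items":{"type":"array"}},"squeeze":{"type":"number"}},"required":["steps"]}

```bash
mkdir -p pics; ls
python3 - <<'E'
from station import manip
import cv2,pickle
for n in("side","top"):
    c=manip.read_camera(n); pickle.dump(c,open(f"pics/{n}0.pkl","wb"))
    cv2.imwrite(f"pics/{n}0.png",cv2.resize(c["frame"][:,:,::-1],(800,600),interpolation=cv2.INTER_CUBIC))
    print(n,c["fx"],c["fy"],c["cx"],c["cy"],c["distortion"],c["cam_to_world"])
s=manip.read_state();print(s)
E
```

```text
pics
side 497.817581354137 497.817581354137 280.98356958672554 218.29259769766506 [-0.05826912  0.          0.          0.          0.        ] [[ 9.66404647e-01 -1.83686233e-01  1.79781608e-01  2.81272197e+02]
 [-2.57011915e-01 -6.97782611e-01  6.68613718e-01 -1.06911495e+03]
 [ 2.63334468e-03 -6.92357419e-01 -7.21549908e-01  1.11353480e+03]
 [ 0.00000000e+00  0.00000000e+00  0.00000000e+00  1.00000000e+00]]
top 435.61757840517635 435.61757840517635 287.0339785203762 212.90436388514448 [-0.03197705  0.          0.          0.          0.        ] [[ 1.24716425e-02 -9.98913520e-01  4.49025303e-02  4.52557978e+02]
 [-9.99816132e-01 -1.18035985e-02  1.51121827e-02 -1.10932791e+02]
 [-1.45657521e-02 -4.50827479e-02 -9.98877062e-01  1.51968482e+03]
 [ 0.00000000e+00  0.00000000e+00  0.00000000e+00  1.00000000e+00]]
{'clock': 0.1, 'qpos': array([-1.26419598,  0.68989603, -0.19453299,  1.56619233,  0.1572997 ,
        0.90252346, -0.21509805]), 'joint_vel': array([ 4.10694814e-04, -9.94508831e-04, -7.39678640e-04, -2.95964332e-03,
        5.45927427e-05, -7.69888107e-04, -7.64853609e-04]), 'effort': array([-2.80347704e-03, -5.28500676e+01, -1.27146866e+00, -1.53836846e+01,
       -5.25988627e-02,  1.97360707e-03,  5.00209035e-05]), 'ee_pos': array([168.30138163, 601.44869188, 302.00574835]), 'ee_rot': array([ 1.35936861e-01,  9.90717168e-01, -8.12008914e-04, -5.47651202e-05]), 'wrist_force': array([ 0.29021742, -0.37858691, -0.89843951]), 'wrist_torque': array([ 0.06092344, -0.01840845,  0.02733302]), 'finger_force': 0.0, 'width': 88.03701563720415}
```

View pics/side0.png

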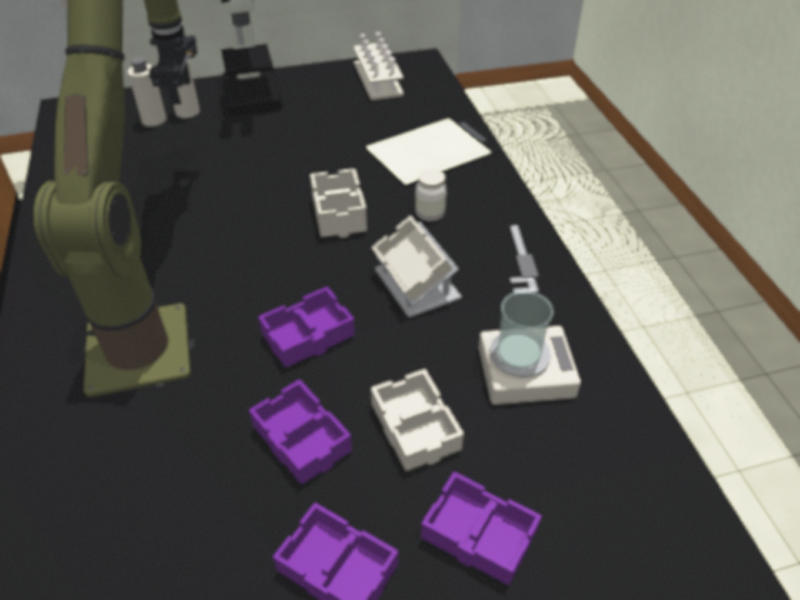

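View pics/top0.png

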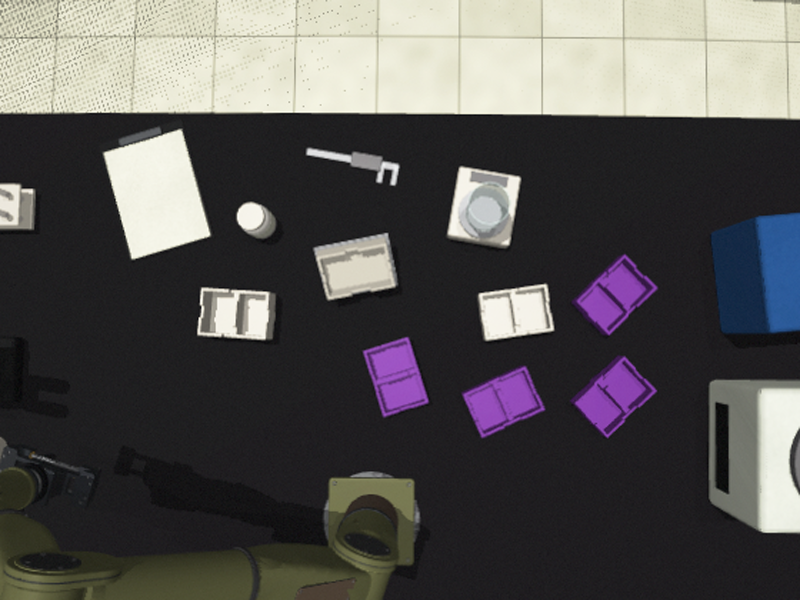

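The side view shows the white deep tray at about (338,203), the bottom tray on its stand at (413,258) and the white shallow tray at (416,418). The top view has them at (236,314), (356,267) and (516,312). Things that could be mistaken for the shallow tray are the purple trays, top view (395,377), (503,402), (615,295) and (615,397). The rack at (10,207) and the paper at (157,195) are also white but aren't trays. I choose the two white loose trays, and one close crop of each will show which side has the wide lug.

```bash
cat > look.py <<'E'
import cv2,numpy as np
S=560/800
def crop(img,c,h,w,H):
    x,y=c[0]*S,c[1]*S
    r=img[int(y-h):int(y+h),int(x-w):int(x+w),::-1]
    return cv2.resize(r,(int(H*w/h),H),interpolation=cv2.INTER_CUBIC)
E
python3 - <<'E'
import pickle,cv2,numpy as np
from look import *
s=pickle.load(open("pics/side0.pkl","rb"))["frame"];t=pickle.load(open("pics/top0.pkl","rb"))["frame"]
rows=[np.hstack([crop(f,c,35,31,300) for c in cs]) for f,cs in((s,[(338,203),(416,264),(416,418)]),(t,[(236,314),(356,267),(516,312)]))]
im=np.vstack(rows);print(im.shape);cv2.imwrite("pics/c1.png",im)
E
```

```text
(600, 795, 3)
```

View pics/c1.png

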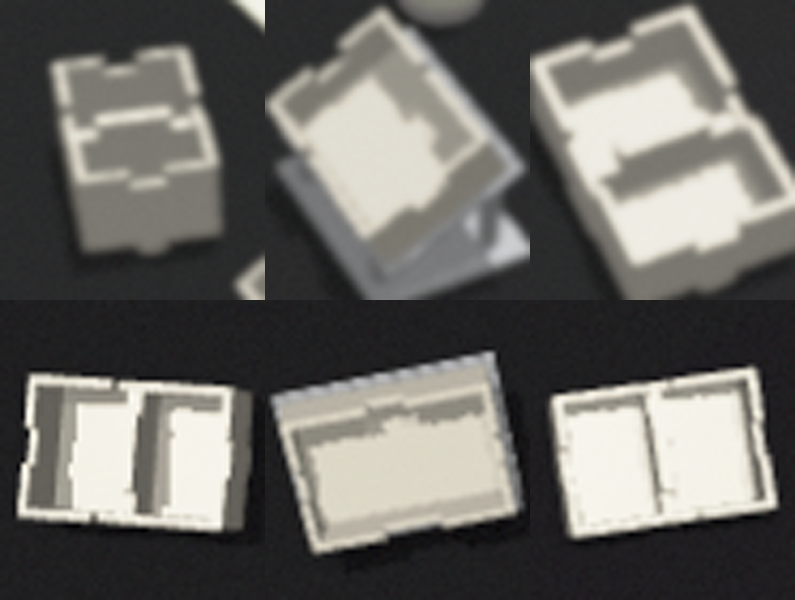

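```bash
cat > fit.py <<'E'
import cv2,numpy as np
from scipy.optimize import minimize
from scipy.spatial.transform import Rotation as R
def tray(h,lugs=True,part=None):
    b=10 if lugs else 0; B=[]
    add=lambda x0,x1,y0,y1,z0,z1:B.append((x0,y0,z0,x1,y1,z1))
    add(-55,55,-80,80,b,b+5); n=h-12
    for x0,k in((-55,22.5),(49,14.5)):
        add(x0,x0+6,-80,80,b+5,n);add(x0,x0+6,-80,-k,n,h);add(x0,x0+6,k,80,n,h)
        if lugs: l=20 if x0<0 else 12; add(x0,x0+6,-l+2,l-2,0,b)
    for y0 in(-80,74):
        add(-49,49,y0,y0+6,b+5,n);add(-49,-14.5,y0,y0+6,n,h);add(14.5,49,y0,y0+6,n,h)
        if lugs: add(-10,10,y0,y0+6,0,b)
    if part: add(-49,49,-6,6,b+5,part);add(-30,30,-6,6,part,part+13)
    return np.array(B,float)
MODEL=dict(deep=tray(80,True,64),shallow=tray(60,True,44),bottom=tray(40,False))
def rays(cam,box,ss=2):
    x0,y0,x1,y1=box
    u,v=np.meshgrid((np.arange((x1-x0)*ss)+.5)/ss+x0-.5,(np.arange((y1-y0)*ss)+.5)/ss+y0-.5)
    K=np.array([[cam["fx"],0,cam["cx"]],[0,cam["fy"],cam["cy"]],[0,0,1]])
    p=cv2.undistortPoints(np.stack([u.ravel(),v.ravel()],1).reshape(-1,1,2),K,np.array(cam["distortion"])).reshape(-1,2)
    T=cam["cam_to_world"]
    return T[:3,3],np.c_[p,np.ones(len(p))]@T[:3,:3].T
def project(cam,P):
    T=np.linalg.inv(cam["cam_to_world"]);K=np.array([[cam["fx"],0,cam["cx"]],[0,cam["fy"],cam["cy"]],[0,0,1]])
    return cv2.projectPoints(np.atleast_2d(P).astype(float),cv2.Rodrigues(T[:3,:3])[0],T[:3,3],K,np.array(cam["distortion"]))[0].reshape(-1,2)
def cast(B,o,d,Rm,t):
    o=Rm.T@(o-t); d=d@Rm; inv=1/np.where(abs(d)<1e-9,1e-9,d)
    best=np.full(len(d),1e9);lab=np.zeros(len(d),int)
    for i,b in enumerate(B):
        a=(b[:3]-o)*inv;c=(b[3:]-o)*inv
        lo=np.minimum(a,c);tn=lo.max(1);tf=np.maximum(a,c).min(1)
        ax=lo.argmax(1); hit=(tn<tf)&(tn<best)
        best[hit]=tn[hit]
        # class: normal (6) x height band
        f=ax*2+(np.take_along_axis(d,ax[:,None],1)[:,0]>0)
        lvl=np.where(ax==2,int(b[5])%97,0 if i<13+4*(len(B)>15) else 5)
        lab[hit]=(1+f+6*lvl)[hit]
    return lab
def cost(B,views,Rm,t,ss=2):
    r=0;n=0
    for cam,box in views:
        o,d=rays(cam,box,ss); lab=cast(B,o,d,Rm,t)
        x0,y0,x1,y1=box; I=cam["frame"][y0:y1,x0:x1].astype(float).reshape(-1,3)
        u,inv=np.unique(lab,return_inverse=True)
        oh=np.eye(len(u))[inv].reshape(y1-y0,ss,x1-x0,ss,-1).mean((1,3)).reshape(len(I),-1)
        c,*_=np.linalg.lstsq(oh,I,rcond=None)
        r+=np.minimum(np.abs(I-oh@c),60).sum();n+=len(I)
    return r/n
def pose(p,bottom):  # p: x,y,yaw,(z)
    if bottom: return R.from_euler("z",p[2])*R.from_euler("y",-np.pi/6),np.array([p[0],p[1],p[3]])
    return R.from_euler("z",p[2]),np.array([p[0],p[1],p[3] if len(p)>3 else 0.])
E
cat > m1.py <<'E'
import pickle
from fit import *
C={n:pickle.load(open(f"pics/{n}0.pkl","rb")) for n in("side","top")}
S=.7
G=dict(deep=((338,203),(236,314),0,0),bottom=((413,256),(356,267),10,60),shallow=((416,418),(516,312),5,0))
out={}
for n,(ps,pt,yaw,z) in G.items():
    bot=n=="bottom";B=MODEL[n]
    w=33 if n!="shallow" else 42
    box=lambda p,w:(int(p[0]*S-w),int(p[1]*S-w),int(p[0]*S+w),int(p[1]*S+w))
    V=[(C["side"],box(ps,w)),(C["top"],box(pt,34))]
    cam=C["top"];o,d=rays(cam,(round(pt[0]*S),round(pt[1]*S),round(pt[0]*S)+1,round(pt[1]*S)+1),1)
    g=o+d[0]*((40+z-o[2])/d[0][2])
    for k in((0,) if bot else (0,180)):
        p0=[g[0],g[1],np.radians(yaw+k)]+([z] if bot else [])
        f=lambda q:cost(B,V,*(lambda a:(a[0].as_matrix(),a[1]))(pose(q,bot)))
        best=None
        for dy in (-8,0,8):
            p=np.array(p0);p[2]+=np.radians(dy)
            st=np.diag([15,15,.12]+([20] if bot else []))
            r=minimize(f,p,method="Nelder-Mead",options=dict(initial_simplex=np.vstack([p,p+st]),xatol=.05,fatol=.005,maxiter=200))
            if best is None or r.fun<best.fun:best=r
        print(n,k,best.fun,best.x.round(3),np.degrees(best.x[2]))
        if n not in out or best.fun<out[n][0]: out[n]=(best.fun,best.x)
pickle.dump(out,open("pose.pkl","wb"))
E
time python3 m1.py
```

```text
deep 0 31.159484419950132 [ 4.92608e+02  3.23927e+02 -5.10000e-02] -2.943103288765004
deep 180 31.75418419380236 [492.5   323.841   3.091] 177.1243232158564
bottom 0 67.07922733585497 [6.10446e+02 3.85370e+01 2.08000e-01 6.76070e+01] 11.917070332898497
shallow 0 27.431907568648185 [ 5.04503e+02 -3.37736e+02  1.55000e-01] 8.881000220145976
shallow 180 27.971880698193416 [ 504.461 -337.742    3.296] 188.82761749499312
real	2m23.515s
user	6m25.105s
sys	0m3.688s
```

```bash
cat > ov.py <<'E'
import pickle,sys
from fit import *
C={n:pickle.load(open(f"pics/{n}0.pkl","rb")) for n in("side","top")}
P=pickle.load(open("pose.pkl","rb"))
def panel(n,cn,W=265,H=300,draw=True):
    p=P[n][1];Rm,t=pose(p,n=="bottom");h={"deep":80,"shallow":60,"bottom":40}[n]
    c=project(C[cn],t+Rm.apply([0,0,h/2]))[0]; r=(31,35) if n!="shallow" else (38,43)
    M=np.array([[W/2/r[0],0,W/2-c[0]*W/2/r[0]],[0,H/2/r[1],H/2-c[1]*H/2/r[1]]])
    im=cv2.warpAffine(C[cn]["frame"][:,:,::-1],M,(W,H),flags=cv2.INTER_CUBIC)
    def line(L,col):
        q=project(C[cn],t+Rm.apply(np.array(L,float)))@M[:,:2].T+M[:,2]
        cv2.polylines(im,[np.round(q*8).astype(int)],False,col,1,cv2.LINE_AA,3)
    if draw:
        n0=h-12
        line([[-55,-80,h],[-55,-22.5,h],[-55,-22.5,n0],[-55,22.5,n0],[-55,22.5,h],[-55,80,h]],(0,0,255))
        line([[55,-80,h],[55,-14.5,h],[55,-14.5,n0],[55,14.5,n0],[55,14.5,h],[55,80,h]],(0,200,0))
        for s in(-1,1): line([[-55,80*s,h],[-14.5,80*s,h],[-14.5,80*s,n0],[14.5,80*s,n0],[14.5,80*s,h],[55,80*s,h]],(255,120,0))
    return im
im=np.vstack([np.hstack([panel(n,cn) for n in("deep","bottom","shallow")]) for cn in("side","top")])
cv2.imwrite("pics/ov1.png",im)
E
python3 ov.py
```

```text
(no output)
```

View pics/ov1.png

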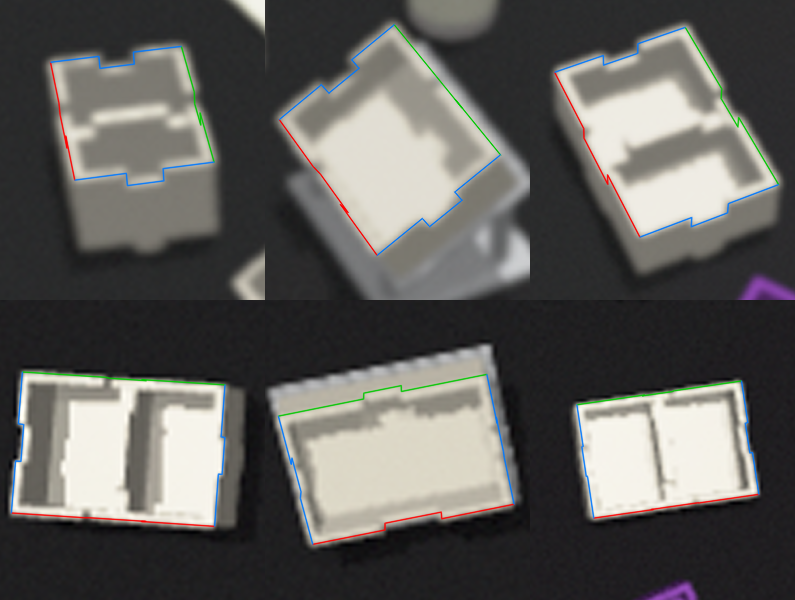

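```bash
cat > key.py <<'E'
import pickle
from fit import *
C={n:pickle.load(open(f"pics/{n}0.pkl","rb")) for n in("side","top")}
P=pickle.load(open("pose.pkl","rb"))
def variant(B,wm,wp):
    B=B.copy()
    for b in B:
        for x0,w in((-55,wm),(49,wp)):
            if b[0]==x0 and b[3]==x0+6 :
                k=22.5 if w else 14.5; l=18 if w else 10
                for i in(1,4):
                    if abs(b[i]) in(22.5,14.5): b[i]=np.sign(b[i])*k
                    if abs(b[i]) in(18,10): b[i]=np.sign(b[i])*l
    return B
for n in("deep","shallow","bottom"):
    Rm,t=pose(P[n][1],n=="bottom");Rm=Rm.as_matrix()
    for cn in C:
        c=project(C[cn],t+Rm@[0,0,35])[0].astype(int);V=[(C[cn],(c[0]-42,c[1]-42,c[0]+42,c[1]+42))]
        print(n,cn,"(wide-x,wide+x)",{(a,b):round(cost(variant(MODEL[n],a,b),V,Rm,t,3)*7056/1000,2) for a in(0,1) for b in(0,1)})
E
python3 key.py
```

```text
deep side (wide-x,wide+x) {(0, 0): np.float64(420.6), (0, 1): np.float64(422.1), (1, 0): np.float64(419.76), (1, 1): np.float64(421.28)}
deep top (wide-x,wide+x) {(0, 0): np.float64(149.68), (0, 1): np.float64(150.79), (1, 0): np.float64(149.47), (1, 1): np.float64(150.3)}
shallow side (wide-x,wide+x) {(0, 0): np.float64(206.36), (0, 1): np.float64(211.77), (1, 0): np.float64(204.28), (1, 1): np.float64(209.63)}
shallow top (wide-x,wide+x) {(0, 0): np.float64(125.25), (0, 1): np.float64(125.78), (1, 0): np.float64(125.34), (1, 1): np.float64(125.86)}
bottom side (wide-x,wide+x) {(0, 0): np.float64(646.62), (0, 1): np.float64(647.3), (1, 0): np.float64(646.11), (1, 1): np.float64(646.8)}
bottom top (wide-x,wide+x) {(0, 0): np.float64(228.19), (0, 1): np.float64(228.88), (1, 0): np.float64(230.28), (1, 1): np.float64(231.01)}
```

```bash
cat > go.py <<'E'
import pickle,sys
from fit import *
from station import manip
P=pickle.load(open("pose.pkl","rb"))
G=R.from_matrix(np.diag([-1.,1,-1]))
def tp(n): return pose(P[n][1],n=="bottom")
def goal(n,z,x=0,y=0,extra=R.identity()):   # TCP at tray-frame (x,y,z) of n
    Rm,t=tp(n); return Rm*extra*G,t+Rm.apply([x,y,z])
def delta(Rg,tg):
    s=manip.read_state();Rc=R.from_quat(s["ee_rot"])
    d=Rc.inv().apply(tg-s["ee_pos"]);w=(Rc.inv()*Rg).as_rotvec()
    print("mm",d.round(1),"deg",np.degrees(w).round(2),"| scaled",(d/250).round(4).tolist(),(w/2/np.pi).round(4).tolist(),"clk",round(s["clock"],2))
def show(n):
    s=manip.read_state();Rm,t=tp(n)
    print("in",n,Rm.inv().apply(s["ee_pos"]-t).round(2),np.degrees((Rm.inv()*R.from_quat(s["ee_rot"])*G).as_rotvec()).round(2),"F",s["wrist_force"].round(1),"w",round(s["width"],1),"ff",round(s["finger_force"],1))
E
python3 -c "
from go import *
delta(*goal('deep',200));delta(*goal('deep',113));print(*[a.round(1) for a in goal('bottom',143+60)[1:]])"
```

```text
mm [-387.1 -179.7  102.3] deg [ -0.09  -0.   -12.68] | scaled [-1.5482, -0.719, 0.4094] [-0.0003, -0.0, -0.0352] clk 0.1
mm [-387.1 -179.6  189.3] deg [ -0.09  -0.   -12.68] | scaled [-1.5482, -0.7184, 0.7574] [-0.0003, -0.0, -0.0352] clk 0.1
[511.1  17.6 243.4]
```

Call:
carry_out([
  [[-1, -0.46, 0.2], [0, 0, -0.0352], 100],
  [[-1, -0.46, 0.2], [0, 0, -0.0352], 100],
  [[-1, -0.46, 0.2], [0, 0, -0.0352], 100],
  [[-1, -0.46, 0.2], [0, 0, -0.0352], 100],
  [[-1, -0.46, 0.2], [0, 0, -0.0352], 100],
  [[-1, -0.46, 0.2], [0, 0, -0.0352], 100],
  [[-1, -0.46, 0.2], [0, 0, -0.0352], 100],
  [[-1, -0.46, 0.2], [0, 0, -0.0352], 100],
], squeeze=50)

```text
clock: 0.77
ee_pos: [384.6, 416.5, 250.9]
ee_rot: [0.032, 0.999, -0.004, 0.001]
wrist_force: [-0.2, -1.6, -0.6]
width: 88.0
finger_force: 0.0
```

```bash
python3 -c "
from go import *
delta(*goal('deep',200))"
```

```text
mm [-113.5  -85.1   51.9] deg [-0.43  0.16 -0.69] | scaled [-0.4541, -0.3405, 0.2076] [-0.0012, 0.0004, -0.0019] clk 0.77
```

Call:
carry_out([
  [[-0.454, -0.34, 0.207], [-0.001, 0, -0.002], 100],
  [[-0.454, -0.34, 0.207], [-0.001, 0, -0.002], 100],
  [[-0.454, -0.34, 0.207], [-0.001, 0, -0.002], 100],
  [[-0.454, -0.34, 0.207], [-0.001, 0, -0.002], 100],
  [[-0.454, -0.34, 0.207], [-0.001, 0, -0.002], 100],
  [[-0.454, -0.34, 0.207], [-0.001, 0, -0.002], 100],
])

```text
clock: 1.27
ee_pos: [487.8, 331.6, 200.0]
ee_rot: [0.021, 1.0, 0.002, -0.0]
wrist_force: [-0.9, -0.1, 0.9]
width: 88.0
finger_force: 0.0
```

```bash
python3 -c "
from go import *
delta(*goal('deep',112))
C={n:manip.read_camera(n) for n in('side','top')}
ims=[]
for n in C:
    c=project(C[n],[492,324,70])[0]
    M=np.array([[5,0,200-c[0]*5],[0,5,200-c[1]*5]])
    ims.append(cv2.warpAffine(C[n]['frame'][:,:,::-1],M,(400,400),flags=cv2.INTER_CUBIC))
cv2.imwrite('pics/g1.png',np.hstack(ims))"
```

```text
mm [-5.2 -7.9 88. ] deg [ 0.28 -0.06  0.51] | scaled [-0.0209, -0.0318, 0.3519] [0.0008, -0.0002, 0.0014] clk 1.27
```

View pics/g1.png

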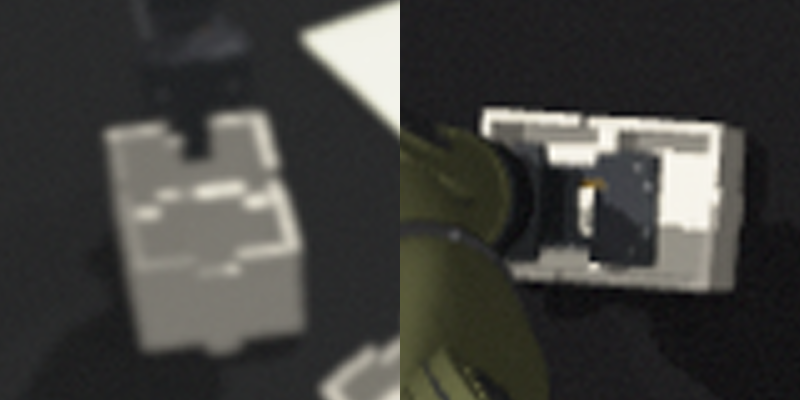

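The side crop (left) shows the finger at (195,150) above the deep tray. The top crop (right) shows the open gripper at (590,210), straddling the tab. The arm was still settling, so I'll read the pose again before descending.

```bash
python3 -c "
from go import *
delta(*goal('deep',112))"
```

```text
mm [ -7.2 -11.2  89. ] deg [ 0.44 -0.06  0.81] | scaled [-0.0288, -0.0446, 0.356] [0.0012, -0.0002, 0.0023] clk 1.37
```

Call:
carry_out([
  [[-0.029, -0.045, 0.1], [0.001, 0, 0.002], 100],
  [[-0.029, -0.045, 0.22], [0.001, 0, 0.002], 100],
  [[-0.029, -0.045, 0.3], [0.001, 0, 0.002], 100],
  [[-0.029, -0.045, 0.356], [0.001, 0, 0.002], 100],
  [[-0.029, -0.045, 0.356], [0.001, 0, 0.002], 100],
  [[-0.029, -0.045, 0.356], [0.001, 0, 0.002], 100],
])

```text
clock: 1.87
ee_pos: [492.6, 323.8, 112.0]
ee_rot: [0.024, 1.0, 0.0, -0.001]
wrist_force: [-1.0, -0.2, 0.2]
width: 88.2
finger_force: 0.0
```

```bash
python3 -c "
from go import *
delta(*goal('deep',112));show('deep')"
```

```text
mm [-0.   0.1  0. ] deg [ 0.03 -0.07  0.15] | scaled [-0.0002, 0.0004, 0.0002] [0.0001, -0.0002, 0.0004] clk 1.87
in deep [-5.0000e-02 -1.1000e-01  1.1205e+02] [0.03 0.07 0.15] F [-1.  -0.2  0.2] w 88.2 ff 0.0
```

Settled on the target. Closing.

Call:
carry_out([
  [[0, 0, 0], [0, 0, 0], 0],
  [[0, 0, 0], [0, 0, 0], 0],
  [[0, 0, 0], [0, 0, 0], 0],
  [[0, 0, 0], [0, 0, 0], 0],
  [[0, 0, 0], [0, 0, 0], 0],
  [[0, 0, 0], [0, 0, 0], 0],
  [[0, 0, 0], [0, 0, 0], 0],
  [[0, 0, 0], [0, 0, 0], 0],
], squeeze=55)

```text
clock: 2.53
ee_pos: [494.0, 322.1, 111.9]
ee_rot: [0.026, 1.0, 0.0, -0.0]
wrist_force: [-0.3, 0.4, 0.1]
width: 37.4
finger_force: 0.0
```

Call:
carry_out([
  [[0, 0, -0.02], [0, 0, 0], 0],
  [[0, 0, -0.1], [0, 0, 0], 0],
  [[0, 0, -0.25], [0, 0, 0], 0],
  [[0, 0, -0.4], [0, 0, 0], 0],
  [[0, 0, -0.5], [0, 0, 0], 0],
  [[0, 0, -0.6], [0, 0, 0], 0],
  [[0, 0, -0.6], [0, 0, 0], 0],
  [[0, 0, -0.6], [0, 0, 0], 0],
])

```text
clock: 3.2
ee_pos: [494.4, 322.4, 263.5]
ee_rot: [0.026, 1.0, 0.001, 0.001]
wrist_force: [-0.1, 0.0, -0.3]
width: 0.3
finger_force: 0.0
```

```bash
python3 -c "
from go import *
delta(*goal('bottom',112+30+90));show('deep');print(manip.read_state()['qpos'].round(2))"
```

```text
mm [ -18.5 -307.3   -5.6] deg [ -3.8  -29.67 -14.57] | scaled [-0.0739, -1.229, -0.0224] [-0.0106, -0.0824, -0.0405] clk 3.2
in deep [  1.91  -1.44 263.5 ] [ 0.12 -0.15 -0.03] F [-0.1  0.  -0.3] w 0.3 ff 0.0
[-0.47  0.7  -0.32  1.71  0.29  0.77  0.59]
```

The fingers close at only about 76 mm/s, so I lifted too early. I'll reopen, check the tray hasn't moved, and descend again.

Call:
carry_out([
  [[0, 0, 0], [0, 0, 0], 100],
  [[0, 0, 0], [0, 0, 0], 100],
  [[0, 0, 0], [0, 0, 0], 100],
  [[0, 0, 0], [0, 0, 0], 100],
  [[0, 0, 0], [0, 0, 0], 100],
  [[0, 0, 0], [0, 0, 0], 100],
  [[0, 0, 0], [0, 0, 0], 100],
  [[0, 0, 0], [0, 0, 0], 100],
])

```text
clock: 3.87
ee_pos: [493.9, 322.1, 261.8]
ee_rot: [0.026, 1.0, 0.0, -0.0]
wrist_force: [-0.2, -0.1, -0.4]
width: 51.6
finger_force: 0.0
```

```bash
cat > refit.py <<'E'
import sys
from go import *
n=sys.argv[1];C=manip.read_camera("side");Rm,t=tp(n);c=project(C,t+Rm.apply([0,0,35]))[0].astype(int)
V=[(C,(c[0]-30,c[1]-30,c[0]+30,c[1]+34))]
p=P[n][1]
f=lambda q:cost(MODEL[n],V,R.from_euler("z",q[2]).as_matrix(),np.array([q[0],q[1],0]))
r=minimize(f,p,method="Nelder-Mead",options=dict(initial_simplex=np.vstack([p,p+np.diag([5,5,.05])]),maxiter=80))
print(p,f(p),r.x,r.fun);delta(*goal(n,112 if n=="deep" else 94))
E
python3 refit.py deep
```

```text
[ 4.92608458e+02  3.23926625e+02 -5.13668426e-02] 29.404101251398917 [ 4.94481022e+02  3.23703272e+02 -3.32369252e-02] 28.709292965651223
mm [  1.4   1.7 149.9] deg [ 0.   -0.   -0.01] | scaled [0.0057, 0.007, 0.5995] [0.0, -0.0, -0.0] clk 3.92
```

Call:
carry_out([
  [[0.006, 0.007, 0.1], [0, 0, 0], 100],
  [[0.006, 0.007, 0.2], [0, 0, 0], 100],
  [[0.006, 0.007, 0.2], [0, 0, 0], 100],
  [[0.006, 0.007, 0.2], [0, 0, 0], 100],
  [[0.006, 0.007, 0.36], [0, 0, 0], 100],
  [[0.006, 0.007, 0.5], [0, 0, 0], 100],
  [[0.006, 0.007, 0.6], [0, 0, 0], 100],
  [[0.006, 0.007, 0.6], [0, 0, 0], 100],
])

```text
clock: 4.58
ee_pos: [491.2, 322.8, 109.0]
ee_rot: [0.026, 1.0, -0.002, -0.002]
wrist_force: [-0.0, -0.1, 0.6]
width: 88.3
finger_force: 0.0
```

Call:
carry_out([
  [[0, 0, 0], [0, 0, 0], 0],
  [[0, 0, 0], [0, 0, 0], 0],
  [[0, 0, 0], [0, 0, 0], 0],
  [[0, 0, 0], [0, 0, 0], 0],
  [[0, 0, 0], [0, 0, 0], 0],
  [[0, 0, 0], [0, 0, 0], 0],
  [[0, 0, 0], [0, 0, 0], 0],
  [[0, 0, 0], [0, 0, 0], 0],
])

```text
clock: 5.25
ee_pos: [492.6, 324.0, 112.1]
ee_rot: [0.026, 1.0, 0.0, 0.0]
wrist_force: [0.2, -0.1, 0.0]
width: 36.6
finger_force: 0.0
```

Call:
carry_out([
  [[0, 0, 0], [0, 0, 0], 0],
  [[0, 0, 0], [0, 0, 0], 0],
  [[0, 0, 0], [0, 0, 0], 0],
  [[0, 0, 0], [0, 0, 0], 0],
  [[0, 0, 0], [0, 0, 0], 0],
  [[0, 0, 0], [0, 0, 0], 0],
])

```text
clock: 5.75
ee_pos: [492.5, 324.0, 111.8]
ee_rot: [0.026, 1.0, 0.0, -0.0]
wrist_force: [0.5, -0.1, -0.1]
width: 11.4
finger_force: 55.0
```

```bash
python3 -c "
from go import *
show('deep')"
```

```text
in deep [-1.1000e-01  6.0000e-02  1.1184e+02] [ 0.01  0.   -0.02] F [ 0.5 -0.1 -0.1] w 11.4 ff 55.0
```

Call:
carry_out([
  [[0, 0, -0.05], [0, 0, 0], 0],
  [[0, 0, -0.15], [0, 0, 0], 0],
  [[0, 0, -0.3], [0, 0, 0], 0],
  [[0, 0, -0.45], [0, 0, 0], 0],
  [[0, 0, -0.6], [0, 0, 0], 0],
  [[0, 0, -0.7], [0, 0, 0], 0],
  [[0, 0, -0.7], [0, 0, 0], 0],
  [[0, 0, -0.7], [0, 0, 0], 0],
])

```text
clock: 6.42
ee_pos: [492.7, 323.9, 288.6]
ee_rot: [0.026, 1.0, 0.001, 0.001]
wrist_force: [0.0, -0.6, -3.9]
width: 11.6
finger_force: 55.0
```

```bash
python3 -c "
from go import *
show('deep');delta(*goal('bottom',112+30+70))"
```

```text
in deep [1.2000e-01 0.0000e+00 2.8856e+02] [ 0.09 -0.13 -0.02] F [ 0.  -0.6 -3.9] w 11.6 ff 55.0
mm [ -29.8 -306.2   36.9] deg [ -3.82 -29.69 -14.56] | scaled [-0.1192, -1.2248, 0.1477] [-0.0106, -0.0825, -0.0404] clk 6.42
```

Call:
carry_out([
  [[-0.02, -0.1, 0], [-0.001, -0.01, -0.005], 0],
  [[-0.04, -0.25, 0], [-0.002, -0.02, -0.01], 0],
  [[-0.06, -0.4, 0], [-0.004, -0.035, -0.018], 0],
  [[-0.08, -0.55, 0], [-0.006, -0.05, -0.025], 0],
  [[-0.1, -0.7, 0], [-0.008, -0.065, -0.032], 0],
  [[-0.12, -0.85, 0], [-0.0106, -0.0825, -0.0404], 0],
  [[-0.12, -0.95, 0], [-0.0106, -0.0825, -0.0404], 0],
  [[-0.12, -1, 0], [-0.0106, -0.0825, -0.0404], 0],
])

```text
clock: 7.08
ee_pos: [494.5, 116.2, 271.3]
ee_rot: [-0.083, 0.98, 0.0, 0.182]
wrist_force: [-0.1, -0.4, -2.8]
width: 10.8
finger_force: 55.0
```

Call:
carry_out([
  [[0, 0, 0], [0, 0, 0], 0],
  [[0, 0, 0], [0, 0, 0], 0],
  [[0, 0, 0], [0, 0, 0], 0],
])

```text
clock: 7.33
ee_pos: [496.3, 118.2, 272.7]
ee_rot: [-0.082, 0.98, 0.002, 0.183]
wrist_force: [0.0, 0.1, -3.1]
width: 11.5
finger_force: 55.0
```

```bash
python3 -c "
from go import *
delta(*goal('bottom',112+30+70));print(manip.read_state()['qpos'].round(2))"
```

```text
mm [  14.4 -101.3   20.3] deg [-2.46 -8.99 -1.68] | scaled [0.0577, -0.4053, 0.0813] [-0.0068, -0.025, -0.0047] clk 7.33
[-0.26  0.52 -0.18  2.22  1.32  0.2   0.07]
```

Call:
carry_out([
  [[0.058, -0.15, 0.02], [-0.003, -0.01, -0.002], 0],
  [[0.058, -0.3, 0.04], [-0.005, -0.02, -0.004], 0],
  [[0.058, -0.4, 0.06], [-0.0068, -0.025, -0.0047], 0],
  [[0.058, -0.4, 0.081], [-0.0068, -0.025, -0.0047], 0],
  [[0.058, -0.405, 0.081], [-0.0068, -0.025, -0.0047], 0],
  [[0.058, -0.405, 0.081], [-0.0068, -0.025, -0.0047], 0],
  [[0.058, -0.405, 0.081], [-0.0068, -0.025, -0.0047], 0],
  [[0.058, -0.405, 0.081], [-0.0068, -0.025, -0.0047], 0],
])

```text
clock: 8.0
ee_pos: [506.7, 15.2, 251.1]
ee_rot: [-0.099, 0.961, 0.026, 0.257]
wrist_force: [-1.4, 1.1, -2.8]
width: 11.6
finger_force: 55.0
```

```bash
python3 -c "
from go import *
delta(*goal('bottom',112+30+70));print(manip.read_state()['qpos'].round(2),manip.read_state()['joint_vel'].round(2))"
```

```text
mm [-0.3  1.4  0.1] deg [-0.12 -0.09 -0.09] | scaled [-0.0014, 0.0057, 0.0004] [-0.0003, -0.0003, -0.0002] clk 8.0
[ 0.3   0.63 -0.62  2.35  2.31  0.42 -0.62] [-0.07 -0.02 -0.   -0.02  0.   -0.01 -0.01]
```

```bash
cat > held.py <<'E'
import sys
from go import *
n,zt,out=sys.argv[1],float(sys.argv[2]),sys.argv[3]
C={k:manip.read_camera(k) for k in("side","top")};s=manip.read_state()
Rc=R.from_quat(s["ee_rot"])*G;t0=s["ee_pos"]-Rc.apply([0,0,zt])
show("bottom")
def pp(q): return Rc*R.from_euler("y",q[2]),t0+Rc.apply([q[0],0,q[1]])
c=project(C["side"],t0+Rc.apply([0,0,35]))[0].astype(int);V=[(C["side"],(c[0]-34,c[1]-36,c[0]+34,c[1]+30))]
f=lambda q:cost(MODEL[n],V,*(lambda a:(a[0].as_matrix(),a[1]))(pp(q)))
p=np.zeros(3)
r=minimize(f,p,method="Nelder-Mead",options=dict(initial_simplex=np.vstack([p,np.diag([4,4,.06])]),maxiter=90))
print("side fit dx,dz,pitch",r.x.round(3),f(p),r.fun)
h=MODEL[n][:,5].max() if n!="deep" else 80
ims=[]
for k in C:
    c=project(C[k],t0)[0];M=np.array([[5,0,200-c[0]*5],[0,5,200-c[1]*5]])
    im=cv2.warpAffine(C[k]["frame"][:,:,::-1],M,(400,400),flags=cv2.INTER_CUBIC)
    for Q,t,zs,col in((Rc,t0,(10,h),(0,0,255)),(*tp("bottom"),(0,40),(0,200,0))):
        for z in zs:
            q=project(C[k],t+Q.apply([[-55,-80,z],[-55,80,z],[55,80,z],[55,-80,z]]))@M[:,:2].T+M[:,2]
            cv2.polylines(im,[np.round(q).astype(int)],True,col,1,cv2.LINE_AA)
    ims.append(im)
cv2.imwrite(out,np.hstack(ims))
E
python3 held.py deep 112 pics/h1.png
```

```text
in bottom [  1.03   0.88 212.44] [-0.01 -0.06  0.16] F [-0.6  0.  -3.1] w 11.5 ff 55.0
side fit dx,dz,pitch [ 4.686 -6.601 -0.092] 110.01369230025925 109.05949394540198
```

View pics/h1.png

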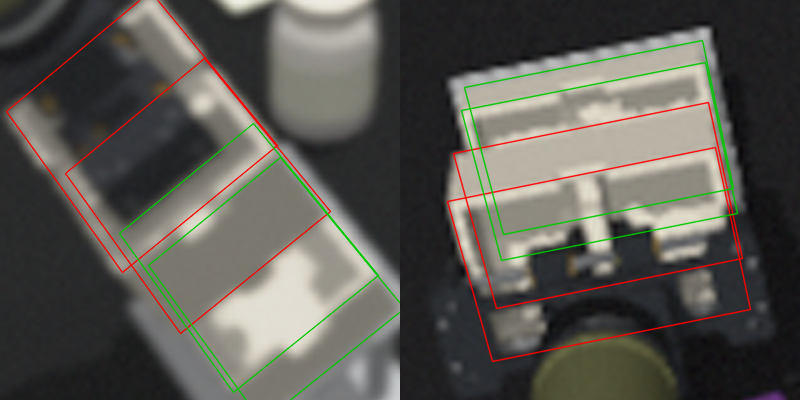

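The red box (held tray) matches the image in both views: top-view high-edge corner at (710,103), side-view corner at (330,212). The green box fits the bottom tray at (705,45). The hold is square, so I'll descend along the tray axis.

Call:
carry_out([
  [[0.004, -0.0035, 0.04], [0, 0, -0.0004], 0],
  [[0.004, -0.0035, 0.1], [0, 0, -0.0004], 0],
  [[0.004, -0.0035, 0.16], [0, 0, -0.0004], 0],
  [[0.004, -0.0035, 0.2], [0, 0, -0.0004], 0],
  [[0.004, -0.0035, 0.224], [0, 0, -0.0004], 0],
  [[0.004, -0.0035, 0.224], [0, 0, -0.0004], 0],
  [[0.004, -0.0035, 0.224], [0, 0, -0.0004], 0],
  [[0.004, -0.0035, 0.224], [0, 0, -0.0004], 0],
])

```text
clock: 8.77
ee_pos: [533.7, 21.0, 203.6]
ee_rot: [-0.102, 0.96, 0.026, 0.259]
wrist_force: [0.8, 0.1, -3.0]
width: 11.8
finger_force: 55.0
```

```bash
python3 -c "
from go import *
show('bottom')"
```

```text
in bottom [ -0.24  -1.35 157.12] [-0.08 -0.12  0.26] F [ 0.8  0.1 -3. ] w 11.8 ff 55.0
```

Call:
carry_out([
  [[0, 0.003, 0.01], [0, 0, -0.0005], 0],
  [[0, 0.003, 0.02], [0, 0, -0.0005], 0],
  [[0, 0.003, 0.028], [0, 0, -0.0005], 0],
  [[0, 0.003, 0.036], [0, 0, -0.0005], 0],
  [[0, 0.003, 0.044], [0, 0, -0.0005], 0],
  [[0, 0.003, 0.052], [0, 0, -0.0005], 0],
  [[0, 0.003, 0.06], [0, 0, -0.0005], 0],
  [[0, 0.003, 0.062], [0, 0, -0.0005], 0],
])

```text
clock: 9.43
ee_pos: [540.8, 22.9, 190.4]
ee_rot: [-0.104, 0.96, 0.025, 0.259]
wrist_force: [-8.8, -2.8, 14.5]
width: 11.3
finger_force: 55.0
```

```bash
python3 -c "
from go import *
show('bottom');print(tp('bottom')[0].inv().apply(manip.read_state()['wrist_force']))"
```

```text
in bottom [ -0.43  -0.96 142.  ] [-0.11 -0.16  0.45] F [-8.8 -2.8 14.5] w 11.3 ff 55.0
[-0.72543154 -0.91704651 17.10699433]
```

Contact came at exactly the home height (142) with about 17 N along the axis, so it is seated. Releasing.

Call:
carry_out([
  [[0, 0, 0], [0, 0, 0], 60],
  [[0, 0, 0], [0, 0, 0], 60],
  [[0, 0, 0], [0, 0, 0], 60],
  [[0, 0, 0], [0, 0, 0], 60],
  [[0, 0, 0], [0, 0, 0], 60],
  [[0, 0, 0], [0, 0, 0], 60],
  [[0, 0, 0], [0, 0, 0], 60],
  [[0, 0, 0], [0, 0, 0], 60],
])

```text
clock: 10.1
ee_pos: [541.4, 22.8, 189.6]
ee_rot: [-0.103, 0.96, 0.025, 0.259]
wrist_force: [-0.5, -0.4, -0.8]
width: 52.4
finger_force: 0.0
```

Call:
carry_out([
  [[0, 0, -0.06], [0, 0, 0], 60],
  [[0, 0, -0.15], [0, 0, 0], 60],
  [[0, 0, -0.25], [0, 0, 0], 60],
  [[0, 0, -0.35], [0, 0, 0], 60],
  [[0, 0, -0.45], [0, 0, 0], 60],
  [[0, 0, -0.5], [0, 0, 0], 60],
  [[0, 0, -0.5], [0, 0, 0], 60],
  [[0, 0, -0.5], [0, 0, 0], 60],
])

```text
clock: 10.77
ee_pos: [480.2, 10.0, 298.3]
ee_rot: [-0.103, 0.96, 0.025, 0.259]
wrist_force: [-0.2, 0.1, -0.2]
width: 52.9
finger_force: 0.0
```

```bash
python3 -c "
from go import *
show('bottom');delta(*goal('shallow',94+120))
s=manip.read_state();print(s['ee_pos'],s['qpos'].round(2))"
```

```text
in bottom [-1.0000e-01 -1.0600e+00  2.6647e+02] [-0.15 -0.2   0.41] F [-0.2  0.1 -0.2] w 52.9 ff 0.0
mm [  86.4 -344.5   49.6] deg [ 0.54 30.2   3.33] | scaled [0.3456, -1.378, 0.1986] [0.0015, 0.0839, 0.0092] clk 10.77
[480.21513609   9.97359185 298.32607412] [ 0.3   0.49 -0.57  2.37  2.26  0.3  -0.57]
```

Call:
carry_out([
  [[0.03, -0.12, 0], [0, 0.01, 0.001], 100],
  [[0.06, -0.28, 0.01], [0, 0.025, 0.003], 100],
  [[0.1, -0.44, 0.02], [0, 0.04, 0.005], 100],
  [[0.15, -0.6, 0.03], [0, 0.055, 0.007], 100],
  [[0.2, -0.75, 0.04], [0, 0.07, 0.009], 100],
  [[0.25, -0.9, 0.05], [0.0015, 0.0839, 0.0092], 100],
  [[0.25, -1, 0.06], [0.0015, 0.0839, 0.0092], 100],
  [[0.25, -1, 0.07], [0.0015, 0.0839, 0.0092], 100],
])

```text
clock: 11.43
ee_pos: [499.9, -116.2, 279.8]
ee_rot: [-0.081, 0.985, -0.025, 0.152]
wrist_force: [0.0, -1.1, -0.4]
width: 88.2
finger_force: 0.0
```

Call:
carry_out([
  [[0, 0, 0], [0, 0, 0], 100],
  [[0, 0, 0], [0, 0, 0], 100],
  [[0, 0, 0], [0, 0, 0], 100],
])

```text
clock: 11.68
ee_pos: [500.1, -116.0, 280.4]
ee_rot: [-0.08, 0.984, -0.025, 0.154]
wrist_force: [0.5, -0.1, -0.7]
width: 88.4
finger_force: 0.0
```

```bash
python3 -c "
from go import *
delta(*goal('shallow',94+120))
s=manip.read_state();print(s['ee_pos'],s['qpos'].round(2))"
```

```text
mm [  52.5 -214.3   70.1] deg [-4.28 17.43  0.44] | scaled [0.21, -0.8572, 0.2803] [-0.0119, 0.0484, 0.0012] clk 11.68
[ 500.10350217 -116.00985799  280.36032248] [ 0.56  0.57 -0.62  2.14  1.06  0.37  0.82]
```

Meanwhile the deep tray is unobstructed, so I'll measure where it sits before going on.

Call:
carry_out([
  [[0.03, -0.12, 0.02], [-0.002, 0.01, 0], 100],
  [[0.07, -0.28, 0.06], [-0.004, 0.02, 0], 100],
  [[0.1, -0.44, 0.12], [-0.007, 0.03, 0], 100],
  [[0.15, -0.6, 0.18], [-0.01, 0.04, 0.001], 100],
  [[0.2, -0.75, 0.24], [-0.0119, 0.0484, 0.0012], 100],
  [[0.21, -0.857, 0.28], [-0.0119, 0.0484, 0.0012], 100],
  [[0.21, -0.857, 0.28], [-0.0119, 0.0484, 0.0012], 100],
  [[0.21, -0.857, 0.28], [-0.0119, 0.0484, 0.0012], 100],
])

```text
clock: 12.35
ee_pos: [503.9, -339.8, 213.6]
ee_rot: [-0.075, 0.997, -0.001, -0.0]
wrist_force: [0.5, 1.6, -0.1]
width: 87.8
finger_force: 0.0
```

Call:
carry_out([
  [[0, 0, 0], [0, 0, 0], 100],
  [[0, 0, 0], [0, 0, 0], 100],
  [[0, 0, 0], [0, 0, 0], 100],
])

```text
clock: 12.6
ee_pos: [505.1, -336.6, 216.1]
ee_rot: [-0.079, 0.997, -0.001, 0.001]
wrist_force: [-0.5, -0.7, 0.1]
width: 88.3
finger_force: 0.0
```

```bash
cat > seat.py <<'E'
import sys
from go import *
C={k:manip.read_camera(k) for k in("side","top")}
n,z0,out=sys.argv[1],float(sys.argv[2]),sys.argv[3]
Rb,tb=tp("bottom");t0=tb+Rb.apply([0,0,z0]);B=MODEL[n]
# include the tray below so that its pixels are not taken for background
below=MODEL["deep" if n=="shallow" else "bottom"]
def pp(q): return Rb*R.from_euler("xyz",[0,q[4],q[3]]),t0+Rb.apply(q[:3])
V=[]
for k in C:
    c=project(C[k],t0+Rb.apply([0,0,45]))[0].astype(int);V.append((C[k],(c[0]-34,c[1]-34,c[0]+34,c[1]+34)))
f=lambda q:cost(B,V,*(lambda a:(a[0].as_matrix(),a[1]))(pp(q)))
p=np.zeros(5)
r=minimize(f,p,method="Nelder-Mead",options=dict(initial_simplex=np.vstack([p,np.diag([4,4,5,.05,.05])]),maxiter=160))
print("rel home x,y,z,yaw,pitch",r.x.round(3),f(p),r.fun)
h=80 if n=="deep" else 60;ims=[]
for k in C:
    c=project(C[k],t0+Rb.apply([0,0,30]))[0];M=np.array([[5.5,0,200-c[0]*5.5],[0,5.5,200-c[1]*5.5]])
    im=cv2.warpAffine(C[k]["frame"][:,:,::-1],M,(400,400),flags=cv2.INTER_CUBIC)
    for z in(10,h):
        q=project(C[k],t0+Rb.apply([[-55,-80,z],[-55,80,z],[55,80,z],[55,-80,z]]))@M[:,:2].T+M[:,2]
        cv2.polylines(im,[np.round(q).astype(int)],True,(0,0,255),1,cv2.LINE_AA)
    ims.append(im)
cv2.imwrite(out,np.hstack(ims))
E
python3 seat.py deep 30 pics/s1.png; python3 -c "
from go import *
delta(*goal('shallow',94))"
```

```text
rel home x,y,z,yaw,pitch [ 2.879 -1.094  1.928  0.013 -0.024] 64.92466781176981 63.67826834466998
mm [  0.6   0.  122. ] deg [-0.13  0.07  0.1 ] | scaled [0.0025, 0.0, 0.4881] [-0.0004, 0.0002, 0.0003] clk 12.7
```

View pics/s1.png

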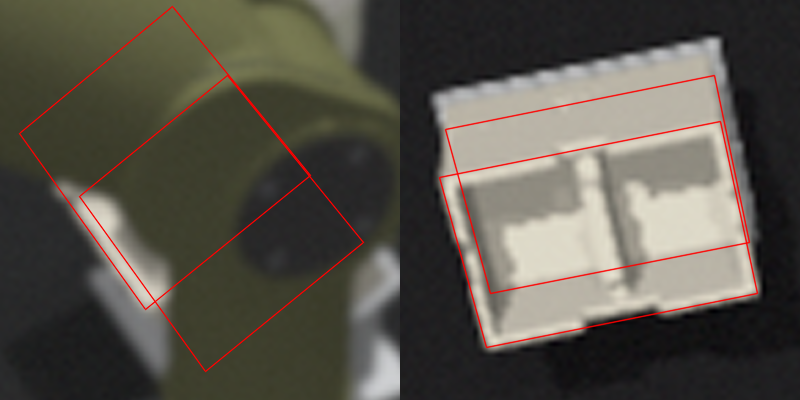

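The side crop is hidden by the arm. The top crop shows the deep tray's rim exactly on the predicted home outline, corners (440,177) and (757,294). Its wide notch at (620,318) is on the low side. Now the shallow tray.

Call:
carry_out([
  [[0.0025, 0, 0.08], [0, 0, 0], 100],
  [[0.0025, 0, 0.2], [0, 0, 0], 100],
  [[0.0025, 0, 0.32], [0, 0, 0], 100],
  [[0.0025, 0, 0.42], [0, 0, 0], 100],
  [[0.0025, 0, 0.488], [0, 0, 0], 100],
  [[0.0025, 0, 0.488], [0, 0, 0], 100],
  [[0.0025, 0, 0.488], [0, 0, 0], 100],
  [[0.0025, 0, 0.488], [0, 0, 0], 100],
])

```text
clock: 13.37
ee_pos: [504.9, -338.8, 94.7]
ee_rot: [-0.077, 0.997, -0.001, 0.001]
wrist_force: [-0.5, 0.6, 0.4]
width: 88.2
finger_force: 0.0
```

```bash
python3 -c "
from go import *
show('shallow')"
```

```text
in shallow [ 0.28 -1.09 94.68] [-0.14 -0.15 -0.01] F [-0.5  0.6  0.4] w 88.2 ff 0.0
```

Call:
carry_out([
  [[0, 0, 0], [0, 0, 0], 0],
  [[0, 0, 0], [0, 0, 0], 0],
  [[0, 0, 0], [0, 0, 0], 0],
  [[0, 0, 0], [0, 0, 0], 0],
  [[0, 0, 0], [0, 0, 0], 0],
  [[0, 0, 0], [0, 0, 0], 0],
  [[0, 0, 0], [0, 0, 0], 0],
  [[0, 0, 0], [0, 0, 0], 0],
])

```text
clock: 14.03
ee_pos: [504.0, -339.0, 93.3]
ee_rot: [-0.077, 0.997, -0.001, 0.0]
wrist_force: [0.1, 0.1, -0.4]
width: 37.2
finger_force: 0.0
```

Call:
carry_out([
  [[0, 0, 0], [0, 0, 0], 0],
  [[0, 0, 0], [0, 0, 0], 0],
  [[0, 0, 0], [0, 0, 0], 0],
  [[0, 0, 0], [0, 0, 0], 0],
  [[0, 0, 0], [0, 0, 0], 0],
  [[0, 0, 0], [0, 0, 0], 0],
])

```text
clock: 14.53
ee_pos: [503.9, -338.5, 93.2]
ee_rot: [-0.077, 0.997, -0.0, 0.0]
wrist_force: [-1.0, 0.7, 0.1]
width: 11.5
finger_force: 55.0
```

```bash
python3 -c "
from go import *
show('shallow')"
```

```text
in shallow [-0.7  -0.67 93.24] [-0.05 -0.03 -0.02] F [-1.   0.7  0.1] w 11.5 ff 55.0
```

Call:
carry_out([
  [[0, 0, -0.05], [0, 0, 0], 0],
  [[0, 0, -0.15], [0, 0, 0], 0],
  [[0, 0, -0.3], [0, 0, 0], 0],
  [[0, 0, -0.45], [0, 0, 0], 0],
  [[0, 0, -0.6], [0, 0, 0], 0],
  [[0, 0, -0.75], [0, 0, 0], 0],
  [[0, 0, -0.9], [0, 0, 0], 0],
  [[0, 0, -0.9], [0, 0, 0], 0],
])

```text
clock: 15.2
ee_pos: [507.0, -338.8, 326.7]
ee_rot: [-0.077, 0.997, -0.004, 0.006]
wrist_force: [1.2, 0.1, -2.5]
width: 11.8
finger_force: 55.0
```

Call:
carry_out([
  [[0, 0, 0], [0, 0, 0], 0],
  [[0, 0, 0], [0, 0, 0], 0],
])

```text
clock: 15.37
ee_pos: [502.6, -338.9, 317.5]
ee_rot: [-0.077, 0.997, -0.001, -0.001]
wrist_force: [-0.6, 1.4, -4.3]
width: 11.5
finger_force: 55.0
```

```bash
python3 -c "
from go import *
show('shallow');delta(*goal('bottom',93.2+100+75))"
```

```text
in shallow [ -2.07  -0.81 317.51] [-0.08  0.11 -0.05] F [-0.6  1.4 -4.3] w 11.5 ff 55.0
mm [-30.6 349.2  17.1] deg [ -0.89 -30.1   -2.99] | scaled [-0.1226, 1.3967, 0.0683] [-0.0025, -0.0836, -0.0083] clk 15.37
```

Call:
carry_out([
  [[0, 0.1, 0], [0, -0.007, 0], 0],
  [[0, 0.22, 0], [0, -0.014, -0.001], 0],
  [[0, 0.36, 0], [-0.001, -0.025, -0.002], 0],
  [[0, 0.5, 0], [-0.001, -0.035, -0.004], 0],
  [[0, 0.64, 0], [-0.001, -0.045, -0.005], 0],
  [[0, 0.78, 0], [-0.002, -0.058, -0.006], 0],
  [[0, 0.9, 0], [-0.002, -0.07, -0.008], 0],
  [[0, 1, 0], [-0.0025, -0.0836, -0.0083], 0],
])

```text
clock: 16.03
ee_pos: [462.3, -109.6, 313.2]
ee_rot: [-0.104, 0.971, 0.021, 0.214]
wrist_force: [-1.4, 0.1, -3.6]
width: 11.1
finger_force: 55.0
```

Call:
carry_out([
  [[0, 0, 0], [0, 0, 0], 0],
  [[0, 0, 0], [0, 0, 0], 0],
  [[0, 0, 0], [0, 0, 0], 0],
])

```text
clock: 16.28
ee_pos: [466.8, -116.4, 315.0]
ee_rot: [-0.099, 0.971, 0.019, 0.216]
wrist_force: [0.5, -0.5, -3.6]
width: 11.4
finger_force: 55.0
```

```bash
python3 -c "
from go import *
delta(*goal('bottom',93.2+100+75));s=manip.read_state();print(s['qpos'].round(2),s['ee_pos'])"
```

```text
mm [-28.  122.3  29. ] deg [-0.47 -4.93 -0.2 ] | scaled [-0.1119, 0.4893, 0.116] [-0.0013, -0.0137, -0.0006] clk 16.28
[ 0.73  0.48 -0.71  2.25  1.08  0.19  0.88] [ 466.77635548 -116.43874019  314.99233722]
```

Call:
carry_out([
  [[0, 0.12, 0], [-0.001, -0.004, 0], 0],
  [[-0.02, 0.25, 0], [-0.001, -0.008, 0], 0],
  [[-0.05, 0.36, 0.02], [-0.001, -0.0137, -0.0006], 0],
  [[-0.08, 0.44, 0.05], [-0.001, -0.0137, -0.0006], 0],
  [[-0.11, 0.489, 0.09], [-0.001, -0.0137, -0.0006], 0],
  [[-0.112, 0.489, 0.116], [-0.001, -0.0137, -0.0006], 0],
  [[-0.112, 0.489, 0.116], [-0.001, -0.0137, -0.0006], 0],
  [[-0.112, 0.489, 0.116], [-0.001, -0.0137, -0.0006], 0],
])

```text
clock: 16.95
ee_pos: [480.3, 15.0, 300.4]
ee_rot: [-0.102, 0.96, 0.029, 0.258]
wrist_force: [0.2, 0.1, -3.3]
width: 11.4
finger_force: 55.0
```

Call:
carry_out([
  [[0, 0, 0], [0, 0, 0], 0],
  [[0, 0, 0], [0, 0, 0], 0],
  [[0, 0, 0], [0, 0, 0], 0],
])

```text
clock: 17.2
ee_pos: [478.9, 9.8, 300.1]
ee_rot: [-0.099, 0.961, 0.025, 0.258]
wrist_force: [0.6, -0.2, -3.9]
width: 11.2
finger_force: 55.0
```

```bash
python3 -c "
from go import *
delta(*goal('bottom',93.2+100+75));show('bottom')";python3 held.py shallow 93.2 pics/h2.png
```

```text
mm [-0.4  1.   0.5] deg [-0.26  0.01 -0.04] | scaled [-0.0014, 0.0039, 0.0019] [-0.0007, 0.0, -0.0001] clk 17.2
in bottom [ -0.36  -0.98 268.68] [-0.26 -0.01 -0.04] F [ 0.6 -0.2 -3.9] w 11.2 ff 55.0
in bottom [-2.2000e-01 -4.7000e-01  2.6883e+02] [-0.24 -0.04  0.02] F [-0.2  0.4 -3.6] w 11.8 ff 55.0
side fit dx,dz,pitch [0.883 0.502 0.024] 109.29197588657651 107.21819887435923
```

View pics/h2.png

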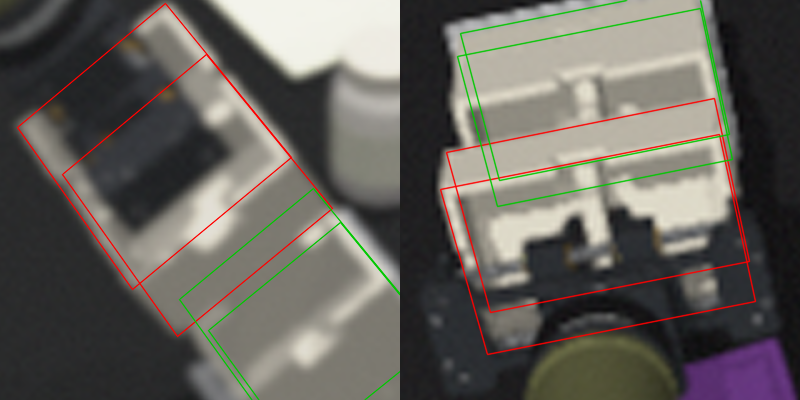

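The red outline matches the held shallow tray (side-view corner (332,207), top-view (720,137)), square above the deep tray. Descending.

Call:
carry_out([
  [[0.001, 0, 0.04], [0.0005, 0, 0], 0],
  [[0.001, 0, 0.1], [0.0005, 0, 0], 0],
  [[0.001, 0, 0.16], [0.0005, 0, 0], 0],
  [[0.001, 0, 0.21], [0.0005, 0, 0], 0],
  [[0.001, 0, 0.24], [0.0005, 0, 0], 0],
  [[0.001, 0, 0.24], [0.0005, 0, 0], 0],
  [[0.001, 0, 0.24], [0.0005, 0, 0], 0],
  [[0.001, 0, 0.24], [0.0005, 0, 0], 0],
])

```text
clock: 17.97
ee_pos: [507.9, 17.7, 248.8]
ee_rot: [-0.101, 0.96, 0.024, 0.258]
wrist_force: [-0.0, -0.8, -3.6]
width: 11.6
finger_force: 55.0
```

```bash
python3 -c "
from go import *
show('bottom')"
```

```text
in bottom [-2.0000e-02  8.2000e-01  2.0926e+02] [-0.31 -0.09  0.16] F [-0.  -0.8 -3.6] w 11.6 ff 55.0
```

Call:
carry_out([
  [[0.002, -0.004, 0.01], [0.0008, 0, 0], 0],
  [[0.002, -0.004, 0.02], [0.0008, 0, 0], 0],
  [[0.002, -0.004, 0.028], [0.0008, 0, 0], 0],
  [[0.002, -0.004, 0.036], [0.0008, 0, 0], 0],
  [[0.002, -0.004, 0.044], [0.0008, 0, 0], 0],
  [[0.002, -0.004, 0.052], [0.0008, 0, 0], 0],
  [[0.002, -0.004, 0.06], [0.0008, 0, 0], 0],
  [[0.002, -0.004, 0.065], [0.0008, 0, 0], 0],
])

```text
clock: 18.63
ee_pos: [515.3, 18.3, 234.7]
ee_rot: [-0.101, 0.96, 0.021, 0.259]
wrist_force: [-16.2, -7.5, 27.2]
width: 11.6
finger_force: 55.1
```

```bash
python3 -c "
from go import *
show('bottom');print(tp('bottom')[0].inv().apply(manip.read_state()['wrist_force']))"
```

```text
in bottom [-6.6000e-01 -1.7000e-01  1.9335e+02] [-0.65 -0.13  0.23] F [-16.2  -7.5  27.2] w 11.6 ff 55.1
[-1.44787439 -3.9815837  32.20336733]
```

Seated at 193.35 against 193.2 expected, with 32 N along the axis. Releasing and retreating.

Call:
carry_out([
  [[0, 0, 0], [0, 0, 0], 60],
  [[0, 0, 0], [0, 0, 0], 60],
  [[0, 0, 0], [0, 0, 0], 60],
  [[0, 0, 0], [0, 0, 0], 60],
  [[0, 0, 0], [0, 0, 0], 60],
  [[0, 0, 0], [0, 0, 0], 60],
  [[0, 0, 0], [0, 0, 0], 60],
  [[0, 0, 0], [0, 0, 0], 60],
])

```text
clock: 19.3
ee_pos: [515.9, 18.5, 234.0]
ee_rot: [-0.1, 0.961, 0.022, 0.259]
wrist_force: [0.3, 1.0, 0.8]
width: 52.9
finger_force: 0.0
```

Call:
carry_out([
  [[0, 0, -0.06], [0, 0, 0], 60],
  [[0, 0, -0.15], [0, 0, 0], 60],
  [[0, 0, -0.25], [0, 0, 0], 60],
  [[0, 0, -0.35], [0, 0, 0], 60],
  [[0, 0, -0.45], [0, 0, 0], 60],
  [[0, 0, -0.5], [0, 0, 0], 60],
  [[0, 0, -0.5], [0, 0, 0], 60],
  [[0, 0, -0.5], [0, 0, 0], 60],
])

```text
clock: 19.97
ee_pos: [454.4, 6.5, 342.6]
ee_rot: [-0.1, 0.96, 0.021, 0.259]
wrist_force: [-0.7, 0.0, -0.4]
width: 53.0
finger_force: 0.0
```

Call:
carry_out([
  [[0, 0.2, -0.1], [0, 0.02, 0], 60],
  [[0, 0.4, -0.1], [0, 0.03, 0], 60],
  [[0, 0.55, -0.1], [0, 0.04, 0], 60],
  [[0, 0.7, -0.1], [0, 0.05, 0], 60],
  [[0, 0.8, -0.1], [0, 0.06, 0], 60],
  [[0, 0.8, -0.1], [0, 0.06, 0], 60],
  [[0, 0.8, -0.1], [0, 0.06, 0], 60],
  [[0, 0.8, -0.1], [0, 0.06, 0], 60],
])

```text
clock: 20.63
ee_pos: [400.5, 205.4, 361.3]
ee_rot: [-0.105, 0.992, 0.005, 0.073]
wrist_force: [0.0, 0.3, 0.9]
width: 53.3
finger_force: 0.0
```

```bash
python3 seat.py shallow 100 pics/s2.png
```

```text
rel home x,y,z,yaw,pitch [-0.331 -0.524 -0.814  0.001  0.012] 90.31681598641369 89.20490829227965
```

View pics/s2.png

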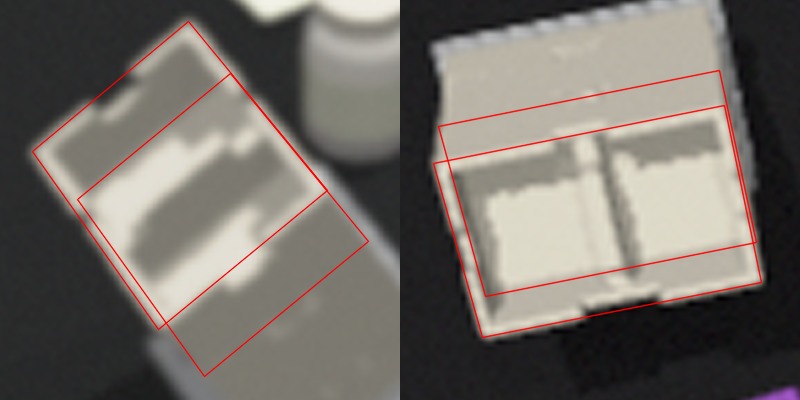

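Both views show the shallow tray's rim on the predicted home outline: side corners (33,152) and (326,190), top corners (434,163) and (762,283). The fit is within 1 mm, and the wide notch is low at (625,305). Handing in.

```bash
python3 -c "
from station import manip
print(manip.close_job())"
```

```text
the job is handed in; nothing more can be done
None
```

Both trays are stacked and released on the stand, deep one first and shallow one on top, wide lugs on the low side; the last camera fit put the shallow tray within about 1 mm of home, the arm never went near the jar or beaker, and the job was handed in at about 21 s with no verdict returned.

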